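# Load the sample spinner in order

## Robot

A 6-joint arm with a two-finger parallel gripper is mounted at the origin on the work surface. World frame = base frame: x ahead of the robot, y to its left, z up, the work surface at z = 0. Lengths are in m, angles in rad, forces in N, time in s.
With the tool pointing down it reaches from about 0.35 to 0.725 m from the base axis. Payload 4.3 kg.
Tool frame: the origin (TCP) lies between the finger pads; the fingertips stand 19 mm ahead of it and the grasp point (between the pads) is the TCP; z points along the fingers, y is the direction in which the jaws open and shut (so a half turn about z gives the same grasp; the last joint's range is limited). The gripper opens to 85 mm and grips with 20 to 120 N. Pads are 22 mm wide; open, the fingers measure 114 mm over their backs; the gripper's body (76 mm by 85 mm) begins 54 mm behind the grasp point. The pads swing forward as they close: fully open they stand 13 mm farther back than shut.
Start: joints at [1.103, 0.377, 0.081, 1.274, 0, 1.46], TCP at [0.201, 0.539, 0.25] pointing down, gripper open.
Joint ranges: [-2.72, 2.72], [-0.84, 1.66], [-1.02, 1.22], [-1.77, 2.12], [-1.37, 1.28], [-3.14, 3.14]. Speed limits (rad/s): [2.57, 2.57, 3.14, 3.14, 3.14, 3.14].

## Interface

Orientations are given as a 3x3 rotation matrix whose columns are the frame's x, y, z axes.
In Python, from station import get_state, camera, camera_model, hand_in gives the robot as it stands. The module is installed in compiled form; this text tells all that it offers.
- The arm moves only by the shell command python3 -m inch 'ROWS'. ROWS is a JSON object of lists of equal length, an entry for each row: "dp": the shift along the tool's x, y, z in mm, a list of three; "yaw": the turn about the tool's z in units of 6 degrees (1.0 is 6 degrees); "grip": the gripper command: -1 is shut, 1 is fully open, values between are in proportion. A call has 1 to 20 rows; each row shifts and turns the commanded pose from where the row before left it, along the tool's axes as they then stand; what a row does not reach is not made up. A row lasts 1/8 s, in which the tool goes at most 62.5 mm and 10.7 degrees, less where a joint would pass 70% of its speed; a pose out of reach is approached as far as the arm can. A call with a gripper value outside its range is refused whole. The fingers move at their own pace and stop on an object; the grip force is fixed at half the most. Time passes only in rows, so rows that do not move let the fingers close. It gives the time, the measured TCP pose, the force and the opening at its end, in the units of the state.
- get_state(): the state, without advancing time (a new reading comes with each control period).
- camera(name): name is "scene" or "side" or "wrist"; returns the picture (384x512x3 uint8, blue, green, red); there is no depth.
- camera_model(name): a dict with "intrinsics" (3x3 intrinsics, pixels), "k1" (the pictures are not rectified: a ray, as slopes to the right and down, at radius r is drawn at 1 + k1 r^2 times it, then the intrinsics apply), "view" (4x4, takes a point from world to camera coordinates); the wrist camera has in their place "T_tool_cam" (4x4, takes a point from camera to tool coordinates, whose origin is the TCP and whose axes are the flange's). Camera axes: x right, y down, z forward; pixel columns grow to the right and rows downward; lengths in m; the calibration is good to about 2 mm. A picture is of the moment at which its call begins: read the wrist's pose just before it. camera_model takes no time and is no camera call.
- hand_in(): hands the job in, once; it reports no verdict.
The state is a dict: "time_s": time; "qpos": joint angles; "joint_velocities": joint speeds; "joint_efforts": joint torques, N m; "tcp_pos": TCP position; "tcp_rot": TCP orientation; "force": force on the tool from outside, world axes, zero at the start; "wrist_torque": the same for the moment, N m; "finger_gap": finger opening in m.
Only numpy, scipy, OpenCV 4.12 (cv2) and the standard library are available. Lean on these libraries where they do the work, as an engineer would, in place of code of your own. Each camera call takes 0.05 s, during which the arm holds its last target.

## Task

Load the sample spinner's upright shaft for a measurement: first the red spacer, then the copper reference disc, and last the black retainer with its flange down, each pushed fully home on what lies below it and let go. Lower each part down the shaft rather than letting it drop, and leave the blue spacer, the crucible and the amber jar where they are.

Things in the scene. Friction and masses are not known exactly. Their poses are not given: they have to be found in the camera images.
- spinner_seat (a point): Centre of the seat of the sample spinner: the top of its aluminium turntable (72 mm across, 8 mm thick), where the shaft rises. The spinner is a fixed grey box, 100 x 90 mm and 32 mm high, under the turntable; the seat is 40 mm above the bench. z points up along the shaft. The spinner stands elsewhere, and is turned, in each episode.
- shaft_tip (a point): Top of the spinner's plain vertical steel shaft: 16 mm in diameter, 70 mm long from the seat, its last 7 mm tapering to 8 mm. The parts slide on freely, no thread.
- spacer_center (a point): Red plastic ring, 46 mm outside, 22 mm bore, 24 mm tall, about 50 g; the point is at its centre, half-way up (12 mm), z along its bore. Starts flat on the bench. Home: resting on the seat.
- spacer: The same red spacer; origin at the centre of its underside.
- disc_center (a point): Copper reference disc, a flat ring: 56 mm outside, 22 mm bore, 10 mm thick, about 160 g; the point is at its centre, half-way up (5 mm). Starts flat on the bench. Home: resting on the red spacer.
- disc: The same copper disc; origin at the centre of its underside.
- retainer_center (a point): Black retainer with a through bore of 22 mm, 26 mm tall, about 60 g: below, a flange 52 mm across and 6 mm thick; above, a ribbed sleeve 38 mm across and 20 mm tall to hold it by. The point is on its axis, half-way up (13 mm); z points from flange to sleeve. Starts on the bench flange down. Home: flange resting on the copper disc.
- retainer: The same black retainer; origin at the centre of its underside.
- blue_spacer_center (a point): Blue plastic ring, 46 mm outside, 22 mm bore, 16 mm tall: not for this job, stays where it is. The point is at its centre, half-way up. It and the other three parts lie in any of four places, two to each side of the spinner.
- crucible: Open white ceramic bowl, 60 mm across, 34 mm high, behind the spinner; origin at the centre of its underside. A bystander.
- vial: Closed amber glass jar, 38 mm across, 72 mm high, behind the spinner; origin at the centre of its underside. A bystander.
There are look-alikes about, which are no part of the job. Of the things that look like the part that bears spinner_seat, take the one that is farthest to the robot's right at the start.

How it is judged:
By the outcome, as a careful person would: the job done as asked, in the order asked, and still so for the second after the job is handed in, with the robot touching nothing.
It also fails if it takes over 70 s, if anything falls off the work surface, if the arm or the gripper's body presses on something with over 40 N, if the wrist force passes 120 N, or if a joint passes its speed limit or range.

## Working session

There is one attempt and no reset: what is moved stays moved. The work goes in short steps, Python scripts to look and compute and a shell command to move; the robot and the scene stay as the last step left them, time stands still between calls to the robot, and variables do not carry over. Pictures are saved under pics/ and viewed, and the job is handed in when it is done.

```bash
mkdir -p pics
cat > h.py <<'E'
import numpy as np, cv2
from station import get_state, camera, camera_model
def ray(name,u,v,st=None):
    m=camera_model(name); K=np.array(m["intrinsics"]); k1=m["k1"]
    xd=(u-K[0,2])/K[0,0]; yd=(v-K[1,2])/K[1,1]
    rd=np.hypot(xd,yd); r=rd
    for _ in range(50): r=rd/(1+k1*r*r)
    s=r/rd if rd>0 else 1
    d=np.array([xd*s,yd*s,1.])
    if name=="wrist":
        T=np.array(m["T_tool_cam"]); R=np.array(st["tcp_rot"]); p=np.array(st["tcp_pos"])
        return R@T[:3,3]+p, R@T[:3,:3]@d
    V=np.array(m["view"]); return -V[:3,:3].T@V[:3,3], V[:3,:3].T@d
def onz(name,u,v,z,st=None):
    o,d=ray(name,u,v,st); return o+d*(z-o[2])/d[2]
def proj(name,P,st=None):
    m=camera_model(name); K=np.array(m["intrinsics"]); k1=m["k1"]
    P=np.array(P,float)
    if name=="wrist":
        T=np.array(m["T_tool_cam"]); R=np.array(st["tcp_rot"]); p=np.array(st["tcp_pos"])
        c=T[:3,:3].T@(R.T@(P-p)-T[:3,3])
    else:
        V=np.array(m["view"]); c=V[:3,:3]@P+V[:3,3]
    x,y=c[0]/c[2],c[1]/c[2]; f=1+k1*(x*x+y*y)
    return np.array([K[0,0]*x*f+K[0,2],K[1,1]*y*f+K[1,2]])
E
python3 - <<'E'
from h import *
s=get_state(); print(s)
for n in ("scene","side","wrist"):
    cv2.imwrite(f"pics/{n}0.png",camera(n)); print(n,camera_model(n))
E
```

```text
{'time_s': 0.0, 'qpos': array([ 1.10271449e+00,  3.78059676e-01,  7.96494529e-02,  1.27440984e+00,
       -4.31306427e-05,  1.46050153e+00]), 'joint_velocities': array([ 0.00027053, -0.0013573 ,  0.00065378, -0.00114527, -0.00113273,
        0.00111445]), 'joint_efforts': array([-3.71258338e-04, -4.63603878e+01,  2.69876772e+01,  2.09210295e-02,
       -2.46751088e-04, -1.42653755e-08]), 'tcp_pos': array([0.20109162, 0.53803632, 0.2493719 ]), 'tcp_rot': array([[-9.36674034e-01,  3.50201356e-01, -8.74567476e-04],
       [ 3.50202402e-01,  9.36672272e-01, -1.82551130e-03],
       [ 1.79886572e-04, -2.01618466e-03, -9.99997951e-01]]), 'force': array([ 0.54970639,  0.39274719, -0.88764972]), 'wrist_torque': array([ 0.02878047,  0.00880454, -0.00057112]), 'finger_gap': 0.08537944433908563}
scene {'intrinsics': array([[435.96217482,   0.        , 251.71698872],
       [  0.        , 435.96217482, 194.96633419],
       [  0.        ,   0.        ,   1.        ]]), 'k1': -0.150258338461064, 'view': array([[ 0.47035409,  0.88246973, -0.00376831, -0.27163858],
       [ 0.49605907, -0.26792503,
[... 466 characters left out ...]
08,  0.09239579],
       [ 0.13900581, -0.83488908, -0.53257639,  1.20785865],
       [ 0.        ,  0.        ,  0.        ,  1.        ]])}
wrist {'intrinsics': array([[305.52665313,   0.        , 260.81761821],
       [  0.        , 305.52665313, 193.00911945],
       [  0.        ,   0.        ,   1.        ]]), 'k1': -0.0821757427203131, 'T_tool_cam': array([[ 3.65142471e-04, -9.46371564e-01, -3.23080065e-01,
         8.22888021e-02],
       [ 9.99999916e-01,  4.05259803e-04, -5.69020357e-05,
        -1.94053063e-04],
       [ 1.84781832e-04, -3.23080018e-01,  9.46371633e-01,
        -1.23491578e-01],
       [ 0.00000000e+00,  0.00000000e+00,  0.00000000e+00,
         1.00000000e+00]])}
```

View pics/scene0.png

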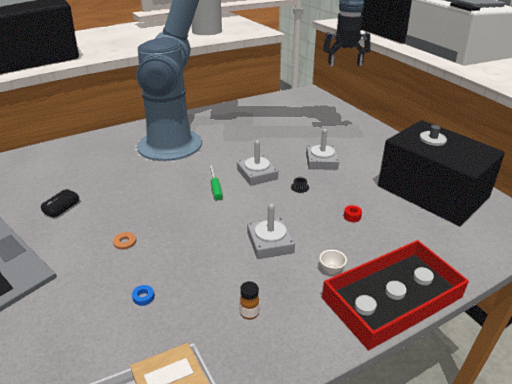

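View pics/side0.png

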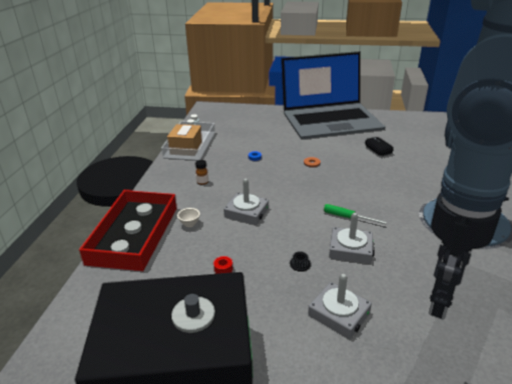

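View pics/wrist0.png

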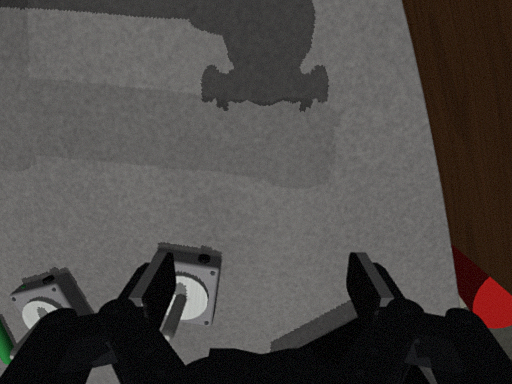

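Run:
```python
from h import *
def tri(a,b):
    o1,d1=ray("scene",*a);o2,d2=ray("side",*b)
    d1/=np.linalg.norm(d1);d2/=np.linalg.norm(d2)
    t=np.linalg.lstsq(np.c_[d1,-d2],o2-o1,rcond=None)[0]
    p,q=o1+d1*t[0],o2+d2*t[1]; return ((p+q)/2).round(4),np.linalg.norm(p-q).round(4)
print("A",tri((257,141),(353,215)));print("B",tri((323,130),(343,277)));print("C",tri((271,206),(246,181)))
for n,(a,b) in dict(red=((353,210),(223,262)),blk=((300,181),(300,256)),cop=((124,239),(312,161)),blue=((143,293),(255,155)),cruc=((333,260),(189,215)),vial=((249,287),(201,165))).items(): print(n,tri(a,b), onz("scene",*a,.02).round(3))
for n,x,y in (("scene",220,120),("side",190,140)):
    im=cv2.imread(f"pics/{n}0.png"); 
    c=im[y:y+150,x:x+190]; cv2.imwrite(f"pics/crop_{n}.png",cv2.resize(c,None,fx=4,fy=4,interpolation=cv2.INTER_CUBIC))
```

```text
A (array([0.3047, 0.1652, 0.1079]), np.float64(0.0071))
B (array([0.3287, 0.3744, 0.1051]), np.float64(0.0067))
C (array([0.5831, 0.0466, 0.1044]), np.float64(0.0017))
red (array([0.5988, 0.2786, 0.0227]), np.float64(0.0009)) [0.596 0.281 0.02 ]
blk (array([0.4228, 0.234 , 0.0239]), np.float64(0.0011)) [0.417 0.238 0.02 ]
cop (array([ 0.4196, -0.2592,  0.0082]), np.float64(0.0015)) [ 0.433 -0.261  0.02 ]
blue (array([ 0.6117, -0.2695,  0.0116]), np.float64(0.0007)) [ 0.619 -0.271  0.02 ]
cruc (array([0.7277, 0.1179, 0.0292]), np.float64(0.0008)) [0.721 0.125 0.02 ]
vial (array([ 0.7451, -0.0922,  0.0647]), np.float64(0.006)) [ 0.704 -0.073  0.02 ]
```

View pics/crop_scene.png

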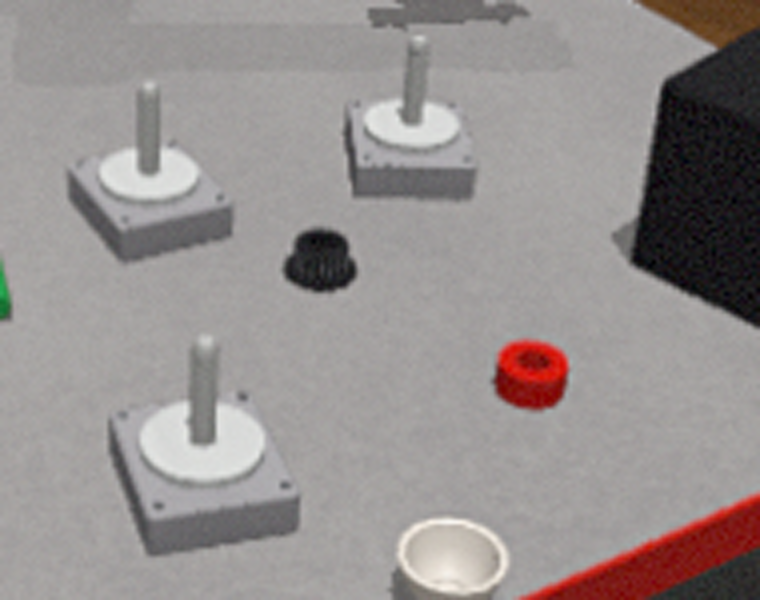

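View pics/crop_side.png

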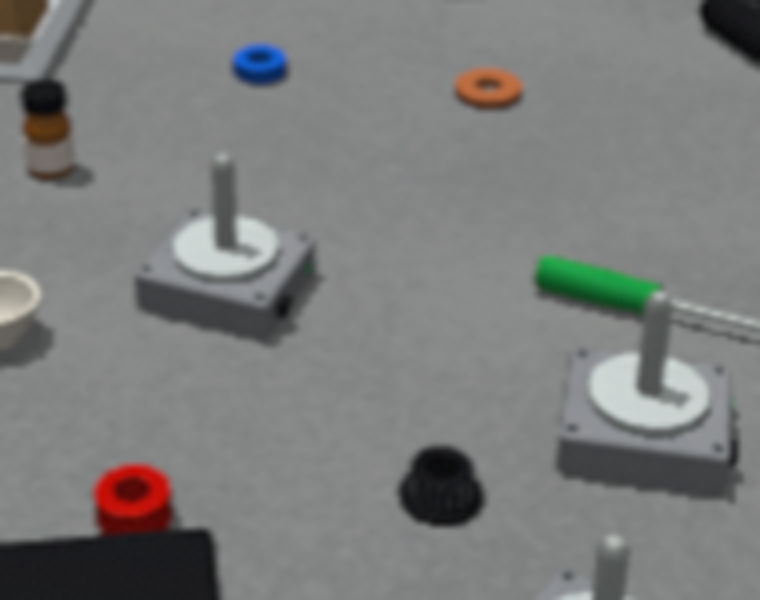

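Run:
```python
from h import *
print("box base",onz("scene",380,185,0).round(3),onz("scene",462,213,0).round(3), "box top side cam left/right front", [onz("side",*p,.12).round(3) for p in ((103,285),(245,275))], [onz("scene",*p,.12).round(3) for p in ((387,132),(468,172),(498,155))])
def mask(n,c):
    im=cv2.imread(f"pics/{n}0.png").astype(int); b,g,r=im[...,0],im[...,1],im[...,2]
    return {'red':(r>110)&(g<70)&(b<70),'cop':(r>130)&(g>60)&(g<150)&(b<100)&(r-b>70),'blue':(b>120)&(r<90),'blk':(r<60)&(g<60)&(b<60)}[c].astype(np.uint8)
roi={'scene':dict(red=(353,213),cop=(124,240),blue=(143,295),blk=(300,185)),'side':dict(red=(223,265),cop=(312,161),blue=(255,156),blk=(300,261))}
for n in roi:
  for c,(x,y) in roi[n].items():
    m=mask(n,c); w=22; s=m[y-w:y+w,x-w:x+w]
    k,l,st,ce=cv2.connectedComponentsWithStats(s); i=1+np.argmax(st[1:,4])
    cn=cv2.findContours((l==i).astype(np.uint8),0,2)[0]; hull=cv2.convexHull(max(cn,key=len))
    M=cv2.moments(hull); u,v=M['m10']/M['m00']+x-w,M['m01']/M['m00']+y-w
    h=dict(red=.024,cop=.01,blue=.016,blk=.026)[c]
    print(n,c,(round(u,1),round(v,1)),st[i],onz(n,u,v,h/2).round(4))
o=(.5831,.0466)
s=get_state(); R=np.array(s["tcp_rot"]);
print("tool delta to red mm",(R.T@(np.array([.598,.279,.2])-s["tcp_pos"])*1000).round(1))
```

```text
box base [0.518 0.447 0.   ] [0.729 0.552 0.   ] box top side cam left/right front [array([0.781, 0.478, 0.12 ]), array([0.52 , 0.415, 0.12 ])] [array([0.444, 0.515, 0.12 ]), array([0.712, 0.548, 0.12 ]), array([0.693, 0.705, 0.12 ])]
scene red (352.5, 213.4) [ 13  15  18  16 236] [0.5982 0.2786 0.012 ]
scene cop (123.9, 239.8) [ 11  14  23  17 228] [ 0.4172 -0.26    0.005 ]
scene blue (142.5, 294.9) [ 11  12  22  21 330] [ 0.6124 -0.2716  0.008 ]
scene blk (299.9, 185.0) [ 14  15  17  15 183] [0.4253 0.2322 0.013 ]
side red (222.7, 262.7) [ 13  13  19  14 168] [0.6025 0.2697 0.012 ]
side cop (311.5, 160.7) [14 18 16  8 89] [ 0.422  -0.2655  0.005 ]
side blue (254.4, 154.2) [15 17 14  7 70] [ 0.6161 -0.2813  0.008 ]
side blk (299.9, 261.6) [ 12  13  21  19 297] [0.4224 0.2418 0.013 ]
tool delta to red mm [-462.5 -103.7   49.7]
```

```bash
python3 -m inch '{"dp":[[-38,-8,0],[-38,-8,0],[-38,-8,0],[-38,-8,0],[-38,-8,0],[-38,-8,0],[-38,-8,5],[-38,-8,10],[-38,-8,15],[-38,-8,20],[-38,-8,20],[-40,-12,20],[0,0,0],[0,0,0]],"yaw":[0,0,0,0,0,0,0,0,0,0,0,0,0,0],"grip":[0.6,0.6,0.6,0.6,0.6,0.6,0.6,0.6,0.6,0.6,0.6,0.6,0.6,0.6]}'
python3 - <<'E'
from h import *
s=get_state(); print(s["tcp_pos"],s["tcp_rot"],s["finger_gap"],s["force"])
cv2.imwrite("pics/w1.png",camera("wrist"))
E
```

```text
time_s: 1.9
tcp_pos: [0.5949, 0.2847, 0.1601]
tcp_rot: [[-0.937, 0.35, -0.001], [0.35, 0.937, 0.0], [0.001, -0.0, -1.0]]
force: [-1.3, 0.6, -0.1]
finger_gap: 0.0682
[0.59485248 0.28466178 0.16008582] [[-9.36625616e-01  3.50330073e-01 -1.13861748e-03]
 [ 3.50330102e-01  9.36626279e-01  1.79970568e-04]
 [ 1.12950816e-03 -2.30326935e-04 -9.99999336e-01]] 0.0681569908771727 [-1.28872017  0.56913924 -0.06938152]
```

View pics/w1.png

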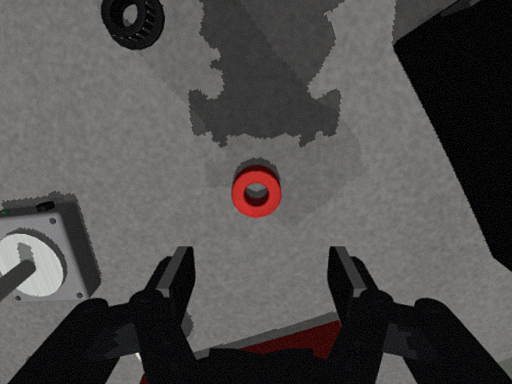

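```bash
cat >> h.py <<'E'
def blob(im,fn):
    im=im.astype(int); m=fn(im[...,0],im[...,1],im[...,2]).astype(np.uint8)
    k,l,st,ce=cv2.connectedComponentsWithStats(m); i=1+np.argmax(st[1:,4])
    cn=cv2.findContours((l==i).astype(np.uint8),0,cv2.CHAIN_APPROX_NONE)[0]
    return cv2.convexHull(max(cn,key=len)),st[i]
E
python3 - <<'E'
from h import *
s=get_state(); im=cv2.imread("pics/w1.png")
c=im[150:235,210:300]; cv2.imwrite("pics/w1c.png",cv2.resize(c,None,fx=6,fy=6))
hull,st=blob(im[140:245,200:310],lambda b,g,r:(r>90)&(g<90)&(r-g>60))
P=(hull.reshape(-1,2)+[200,140])
print(st,P.mean(0))
# bottom/side silhouettes: cast to z=.024, report extents along tool axes
R=np.array(s["tcp_rot"]);
for z in (.024,.012):
    Q=np.array([R.T@(onz("wrist",*p,z,s)-s["tcp_pos"]) for p in P])*1000
    (cx,cy),rad=cv2.minEnclosingCircle(Q[:,:2].astype(np.float32))
    print(z,Q.min(0).round(1),Q.max(0).round(1),cx,cy,rad)
    w=s["tcp_pos"]+R@np.array([cx/1000,cy/1000,0]);print(w)
E
```

```text
[  31   30   50   48 1395] [256.8  195.08]
0.024 [-30.  -27.2 136.7] [ 14.8  17.2 136.7] -7.676225185394287 -4.741443634033203 22.666912078857422
[0.60033414 0.2780634  0.160697  ]
0.012 [-35.2 -28.4 148.7] [ 11.7  18.  148.7] -11.824967384338379 -4.951108455657959 23.712190628051758
[0.60414793 0.2764169  0.16069561]
```

View pics/w1c.png

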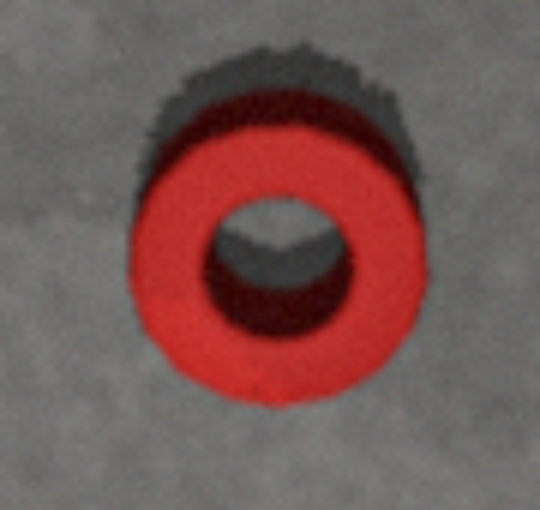

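```bash
python3 -m inch '{"dp":[[-4,-2.5,20],[-3.7,-2.2,30],[0,0,30],[0,0,30],[0,0,16],[0,0,10],[0,0,0],[0,0,0],[0,0,0],[0,0,0],[0,0,0],[0,0,0]],"yaw":[0,0,0,0,0,0,0,0,0,0,0,0],"grip":[0.6,0.6,0.6,0.6,0.6,0.6,0.6,0.6,-1,-1,-1,-1]}'
python3 - <<'E'
from h import *
cv2.imwrite("pics/w2.png",camera("wrist"))
E
```

```text
time_s: 3.45
tcp_pos: [0.602, 0.2778, 0.0258]
tcp_rot: [[-0.937, 0.35, 0.003], [0.35, 0.937, 0.001], [-0.002, 0.002, -1.0]]
force: [-0.9, 0.0, 6.6]
finger_gap: 0.0432
```

View pics/w2.png

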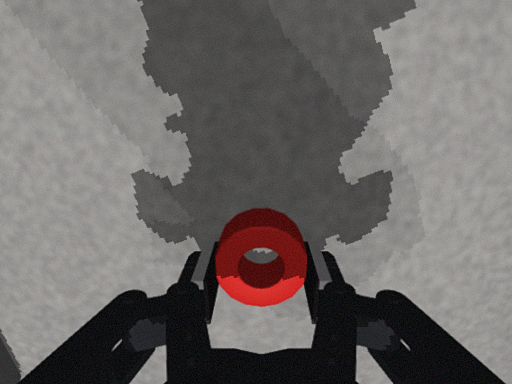

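```bash
cat > ring.py <<'E'
from h import *
import sys
E
python3 - <<'E'
from h import *
s=get_state(); im=cv2.imread("pics/w2.png"); R=np.array(s["tcp_rot"])
cv2.imwrite("pics/w2c.png",cv2.resize(im[190:320,190:340],None,fx=5,fy=5))
for z in (.024,.025,.026):
  for p in ((215,256),(308,256),(261,306),(261,230)):
    print(z,p,(R.T@(onz("wrist",*p,z,s)-s["tcp_pos"])*1000).round(1))
E
```

```text
0.024 (215, 256) [  8.3 -21.7   1.7]
0.024 (308, 256) [ 8.3 21.9  1.8]
0.024 (261, 306) [-20.5  -0.1   1.8]
0.024 (261, 230) [21.8 -0.1  1.8]
0.025 (215, 256) [  8.9 -21.5   0.7]
0.025 (308, 256) [ 8.9 21.8  0.8]
0.025 (261, 306) [-19.7  -0.1   0.8]
0.025 (261, 230) [22.3 -0.1  0.8]
0.026 (215, 256) [  9.5 -21.3  -0.3]
0.026 (308, 256) [ 9.5 21.6 -0.2]
0.026 (261, 306) [-18.9  -0.1  -0.2]
0.026 (261, 230) [22.8 -0.1 -0.2]
```

View pics/w2c.png

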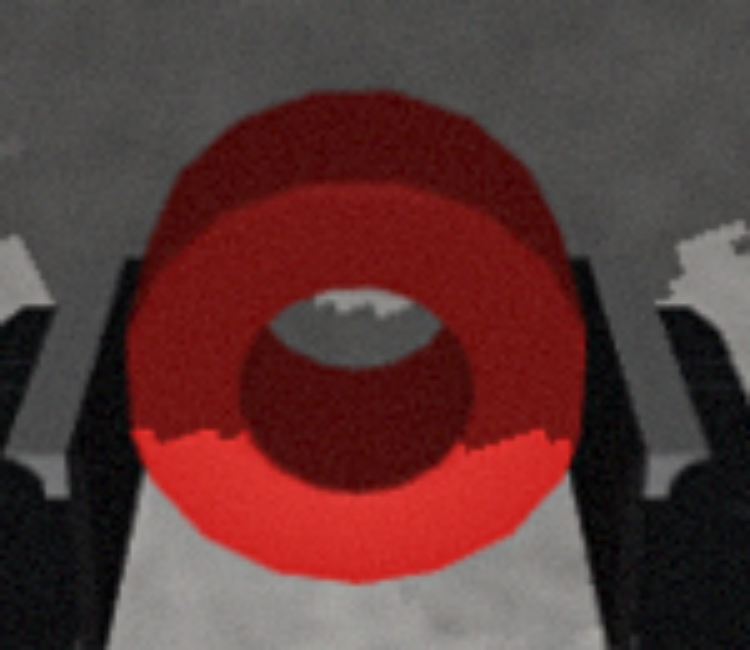

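```bash
python3 -m inch '{"dp":[[0,0,-10],[0,0,-30],[0,0,-40],[-16,-28,-40],[-17,-28,-40],[-17,-28,-5],[-17,-28,0],[-17,-28,0],[-17,-28,0],[-16,-28,0],[-16,-27,0],[0,0,0],[0,0,0]],"yaw":[0,0,0,0,0,0,0,0,0,0,0,0,0],"grip":[-1,-1,-1,-1,-1,-1,-1,-1,-1,-1,-1,-1,-1]}'
python3 - <<'E'
from h import *
s=get_state(); print(s["tcp_pos"],s["finger_gap"],s["force"])
cv2.imwrite("pics/w3.png",camera("wrist"));
E
```

```text
time_s: 5.12
tcp_pos: [0.6471, 0.0223, 0.1893]
tcp_rot: [[-0.937, 0.35, -0.0], [0.35, 0.937, 0.001], [0.001, 0.0, -1.0]]
force: [-0.2, 0.2, -0.2]
finger_gap: 0.0433
[0.64710918 0.02232461 0.18934045] 0.04326189761725353 [-0.18438606  0.21084625 -0.20249609]
```

View pics/w3.png

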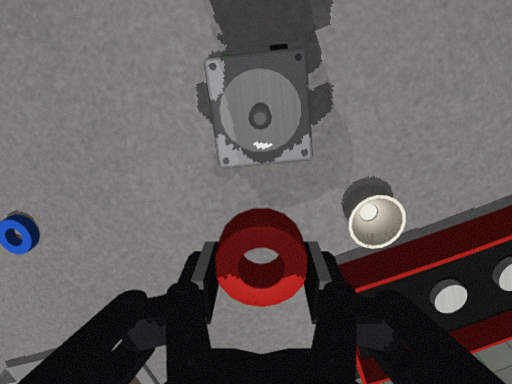

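Run:
```python
from h import *
im=cv2.imread("pics/w3.png"); c=im[60:165,200:320].astype(float)*1.6
cv2.imwrite("pics/w3c.png",cv2.resize(np.clip(c,0,255).astype(np.uint8),None,fx=5,fy=5,interpolation=cv2.INTER_CUBIC))
```

```text
(no output)
```

View pics/w3c.png

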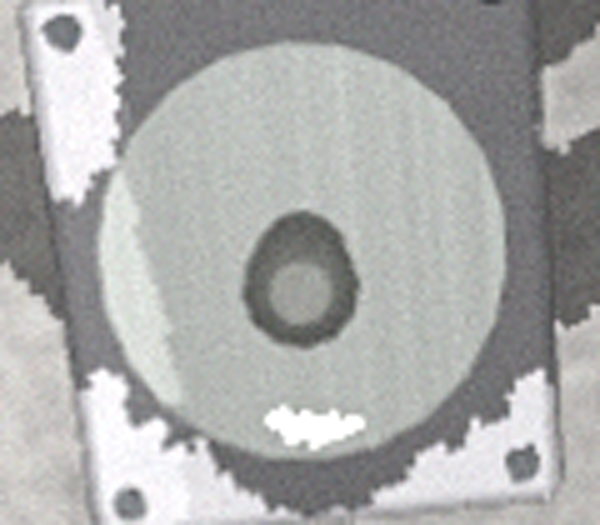

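Run:
```python
from h import *
s=get_state();R=np.array(s["tcp_rot"])
for n,p,z in (("tip",(260.2,118.6),.11),("table",(260.5,110.2),.04)):
    w=onz("wrist",*p,z,s); print(n,w.round(4),(R.T@(w-s["tcp_pos"])*1000).round(1))
ztop=s["tcp_pos"][2]-.0018
for p in ((215.6,256),(307.2,256),(261,306.4),(261,226.6)): print((R.T@(onz("wrist",*p,ztop,s)-s["tcp_pos"])*1000).round(1))
```

```text
tip [0.5867 0.0447 0.11  ] [64.2 -0.6 79.4]
table [0.5858 0.0451 0.04  ] [ 65.1  -0.5 149.4]
[  8.3 -21.4   1.8]
[ 8.3 21.6  1.8]
[-20.7  -0.1   1.8]
[23.5 -0.1  1.8]
```

```bash
python3 -m inch '{"dp":[[20,-0.5,0],[23,0,10],[20,0,15],[0,0,15],[0,0,5],[0,0,0],[0,0,0]],"yaw":[0,0,0,0,0,0,0],"grip":[-1,-1,-1,-1,-1,-1,-1]}'
python3 - <<'E'
from h import *
s=get_state(); print(s["tcp_pos"],s["finger_gap"],s["force"])
a=camera("wrist")[190:320,190:340]; b=camera("scene")[150:270,210:340]; c=camera("side")[130:240,180:310]
z=lambda i:cv2.resize(i,(390,360),interpolation=cv2.INTER_CUBIC)
cv2.imwrite("pics/m4.png",np.hstack([z(b),z(c)])); cv2.imwrite("pics/w4.png",cv2.resize(a,None,fx=4,fy=4,interpolation=cv2.INTER_CUBIC))
E
```

```text
time_s: 6.05
tcp_pos: [0.5892, 0.0434, 0.1448]
tcp_rot: [[-0.937, 0.35, 0.001], [0.35, 0.937, 0.0], [-0.001, 0.0, -1.0]]
force: [-0.2, 0.5, 0.1]
finger_gap: 0.0433
[0.58918495 0.04344374 0.14479366] 0.04327836005583602 [-0.23173138  0.54122969  0.08275626]
```

View pics/w4.png

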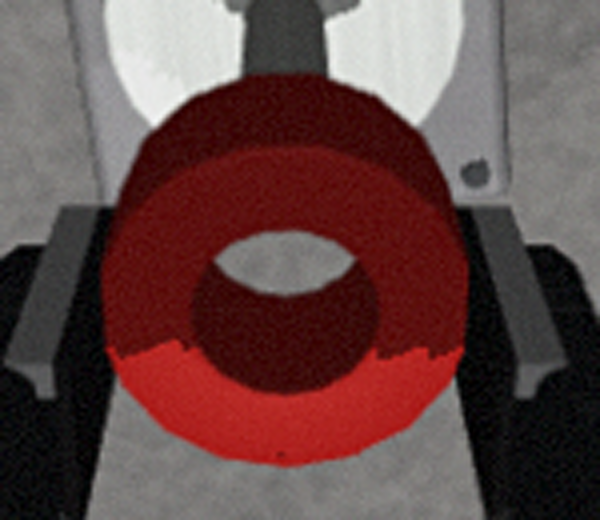

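View pics/m4.png

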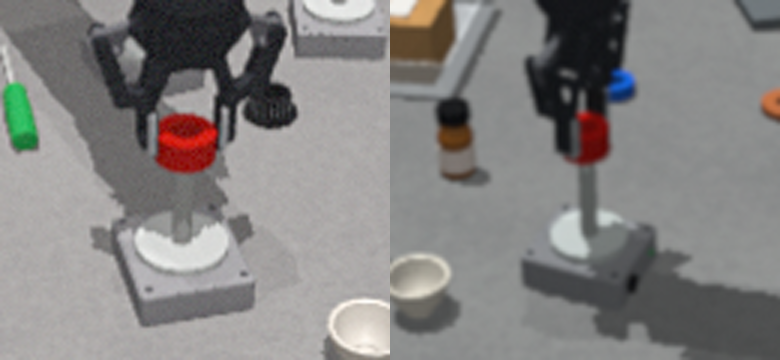

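Run:
```python
from h import *
a=camera("scene"); b=camera("side")
cv2.imwrite("pics/s5.png",cv2.resize(a[180:245,245:305],None,fx=9,fy=9,interpolation=cv2.INTER_CUBIC))
cv2.imwrite("pics/d5.png",cv2.resize(b[155:215,215:275],None,fx=9,fy=9,interpolation=cv2.INTER_CUBIC))
for n in ("scene","side"):
  for z in (.04,.11,.121,.145): print(n,z,proj(n,(.5867,.0447,z)).round(2), proj(n,(.5867,.0547,z)).round(2),proj(n,(.5967,.0447,z)).round(2))
```

```text
scene 0.04 [270.73 230.07] [274.49 228.77] [272.93 232.5 ]
scene 0.11 [271.41 205.28] [275.32 204.02] [273.71 207.63]
scene 0.121 [271.52 201.19] [275.46 199.95] [273.84 203.52]
scene 0.145 [271.77 192.09] [275.76 190.86] [274.12 194.38]
side 0.04 [245.73 200.34] [245.08 202.38] [242.14 200.07]
side 0.11 [244.98 178.55] [244.31 180.5 ] [241.28 178.3 ]
side 0.121 [244.85 175.01] [244.18 176.94] [241.14 174.76]
side 0.145 [244.58 167.14] [243.9  169.04] [240.83 166.9 ]
```

View pics/s5.png

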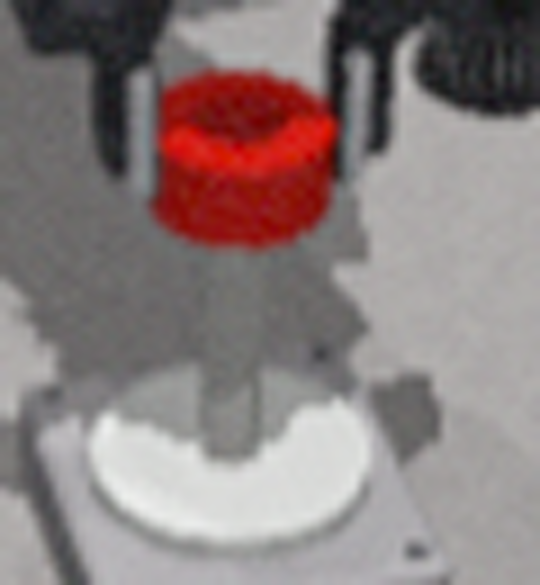

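View pics/d5.png

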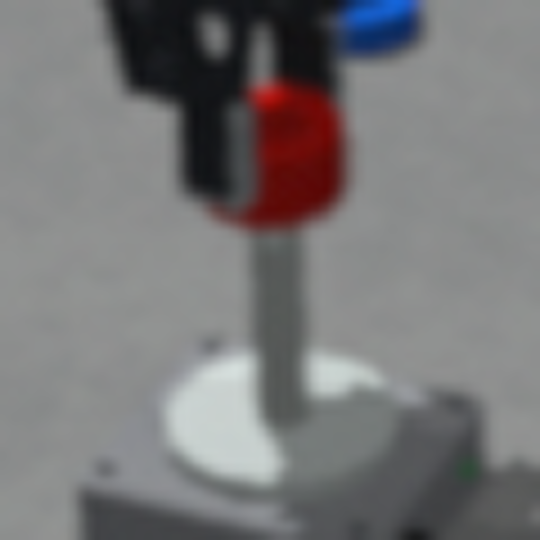

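```bash
python3 -m inch '{"dp":[[0.7,-0.9,2],[0,0,5],[0,0,6],[0,0,7],[0,0,6],[0,0,4],[0,0,0],[0,0,0]],"yaw":[0,0,0,0,0,0,0,0],"grip":[-1,-1,-1,-1,-1,-1,-1,-1]}'
python3 - <<'E'
from h import *
s=get_state(); print(s["tcp_pos"],s["finger_gap"],s["force"],s["wrist_torque"])
a=camera("scene"); b=camera("side"); w=camera("wrist")[190:320,190:340]
z=lambda i:cv2.resize(i,(390,390),interpolation=cv2.INTER_CUBIC)
cv2.imwrite("pics/m6.png",np.hstack([z(a[180:245,240:305]),z(w[:,10:140])]))
E
```

```text
time_s: 7.3
tcp_pos: [0.5874, 0.043, 0.1145]
tcp_rot: [[-0.937, 0.35, 0.0], [0.35, 0.937, 0.0], [-0.0, 0.0, -1.0]]
force: [0.1, -0.3, -0.3]
finger_gap: 0.0435
[0.58740494 0.04300886 0.11448753] 0.043479786444792945 [ 0.13270533 -0.25017188 -0.33917486] [-0.07643493 -0.05444201 -0.0302521 ]
```

View pics/m6.png

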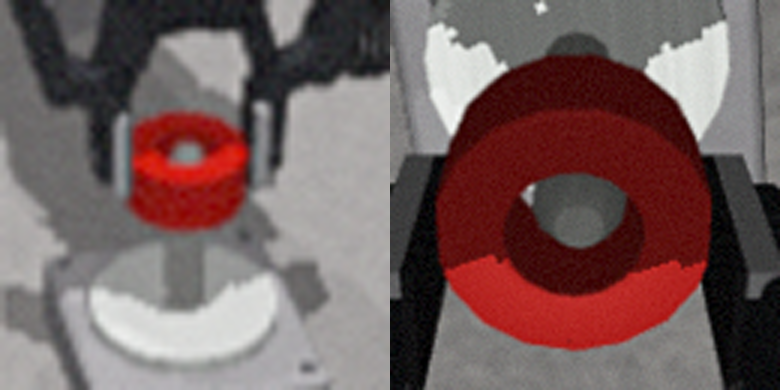

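```bash
python3 -m inch '{"dp":[[0,0,8],[0,0,8],[0,0,8],[0,0,8],[0,0,6],[0,0,4],[0,0,3],[0,0,2],[0,0,1],[0,0,0],[0,0,0]],"yaw":[0,0,0,0,0,0,0,0,0,0,0],"grip":[-1,-1,-1,-1,-1,-1,-1,-1,-1,-1,-1]}'
```

```text
time_s: 8.82
tcp_pos: [0.5874, 0.043, 0.0665]
tcp_rot: [[-0.937, 0.35, 0.0], [0.35, 0.937, 0.0], [-0.0, 0.0, -1.0]]
force: [0.2, -0.1, -0.4]
finger_gap: 0.0433
```

```bash
python3 -m inch '{"dp":[[0,0,0.5],[0,0,0.5],[0,0,0]],"yaw":[0,0,0],"grip":[-1,-1,-1]}';  python3 -m inch '{"dp":[[0,0,0.5],[0,0,0.5],[0,0,0]],"yaw":[0,0,0],"grip":[-1,-1,-1]}'
```

```text
time_s: 9.2
tcp_pos: [0.5874, 0.043, 0.0658]
tcp_rot: [[-0.937, 0.35, 0.001], [0.35, 0.937, 0.0], [-0.0, 0.0, -1.0]]
force: [-1.0, 0.1, 4.7]
finger_gap: 0.0437
time_s: 9.57
tcp_pos: [0.5874, 0.043, 0.0658]
tcp_rot: [[-0.937, 0.35, 0.001], [0.35, 0.937, -0.0], [-0.001, 0.0, -1.0]]
force: [-3.3, -0.3, 12.2]
finger_gap: 0.0431
```

```bash
python3 -m inch '{"dp":[[0,0,-1],[0,0,0],[0,0,0],[0,0,0],[0,0,-10],[0,0,-20],[0,0,-30],[0,0,-40],[0,0,-20],[0,0,0]],"yaw":[0,0,0,0,0,0,0,0,0,0],"grip":[-1,0.6,0.6,0.6,0.6,0.6,0.6,0.6,0.6,0.6]}'
python3 - <<'E'
from h import *
s=get_state(); R=np.array(s["tcp_rot"])
a=camera("scene"); b=camera("side")
z=lambda i:cv2.resize(i,(390,390),interpolation=cv2.INTER_CUBIC)
cv2.imwrite("pics/m7.png",np.hstack([z(a[180:260,235:315]),z(b[155:235,205:285])]))
print("delta to 70mm ahead-view of copper",(R.T@(np.array([.4185,-.261,.15])-s["tcp_pos"])*1000).round(1))
E
```

```text
time_s: 10.82
tcp_pos: [0.5889, 0.043, 0.1879]
tcp_rot: [[-0.937, 0.35, 0.005], [0.35, 0.937, -0.0], [-0.005, 0.002, -1.0]]
force: [0.2, -0.5, 0.1]
finger_gap: 0.0682
delta to 70mm ahead-view of copper [  53.3 -344.4   37. ]
```

View pics/m7.png

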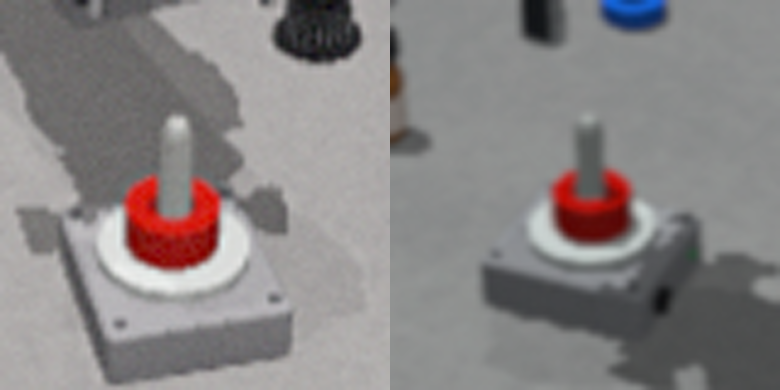

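```bash
python3 -m inch '{"dp":[[5,-35,0],[5,-35,0],[5,-35,0],[5,-35,0],[5,-35,0],[5,-35,0],[5,-35,10],[5,-35,10],[6,-35,10],[6,-29,8],[0,0,0],[0,0,0]],"yaw":[0,0,0,0,0,0,0,0,0,0,0,0],"grip":[0.8,0.8,0.8,0.8,0.8,0.8,0.8,0.8,0.8,0.8,0.8,0.8]}'
python3 - <<'E'
from h import *
s=get_state(); R=np.array(s["tcp_rot"]); im=camera("wrist"); cv2.imwrite("pics/w8.png",im)
hull,st=blob(im,lambda b,g,r:(r>110)&(r-b>60)&(g>b+10))
P=hull.reshape(-1,2); print(st)
for z in (.01,.005):
    Q=np.array([R.T@(onz("wrist",*p,z,s)-s["tcp_pos"]) for p in P])*1000
    (cx,cy),rad=cv2.minEnclosingCircle(Q[:,:2].astype(np.float32))
    print(z,Q.min(0).round(1),Q.max(0).round(1),cx,cy,rad,s["tcp_pos"]+R@np.array([cx/1000,cy/1000,0]))
E
```

```text
time_s: 12.42
tcp_pos: [0.4178, -0.2602, 0.1466]
tcp_rot: [[-0.937, 0.35, -0.001], [0.35, 0.937, 0.002], [0.001, 0.001, -1.0]]
force: [0.0, -0.7, 1.3]
finger_gap: 0.0769
[ 232  161   61   58 2261]
0.01 [-30.9 -26.1 136.5] [ 22.9  27.8 136.6] -3.7736048698425293 0.780854344367981 27.36540412902832 [ 0.42156824 -0.26075748  0.14655495]
0.005 [-33.1 -26.6 141.5] [ 21.8  28.4 141.6] -5.427549839019775 0.7996081113815308 27.891307830810547 [ 0.423124   -0.26131915  0.14655253]
```

View pics/w8.png

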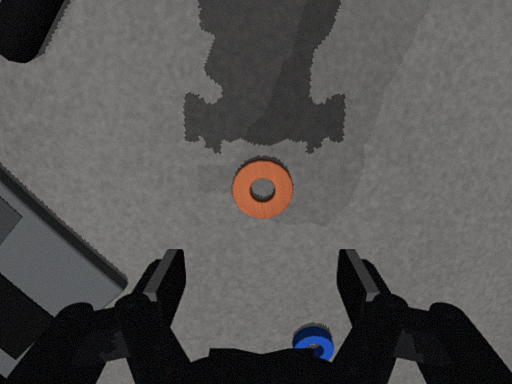

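```bash
python3 -m inch '{"dp":[[-4,0.8,25],[0,0,35],[0,0,35],[0,0,20],[0,0,9],[0,0,0],[0,0,0]],"yaw":[0,0,0,0,0,0,0],"grip":[0.8,0.8,0.8,0.8,0.8,0.42,0.42]}'
python3 - <<'E'
from h import *
s=get_state(); print(s["finger_gap"])
im=camera("wrist")[180:330,170:350]; cv2.imwrite("pics/w9.png",cv2.resize(im,None,fx=4,fy=4,interpolation=cv2.INTER_CUBIC))
b=camera("side")[120:190,270:350]; cv2.imwrite("pics/d9.png",cv2.resize(b,None,fx=8,fy=8,interpolation=cv2.INTER_CUBIC))
E
```

```text
time_s: 13.35
tcp_pos: [0.423, -0.262, 0.0242]
tcp_rot: [[-0.937, 0.35, 0.002], [0.35, 0.937, -0.001], [-0.002, -0.0, -1.0]]
force: [-0.8, 0.3, 0.6]
finger_gap: 0.0607
0.06069187737640895
```

View pics/w9.png

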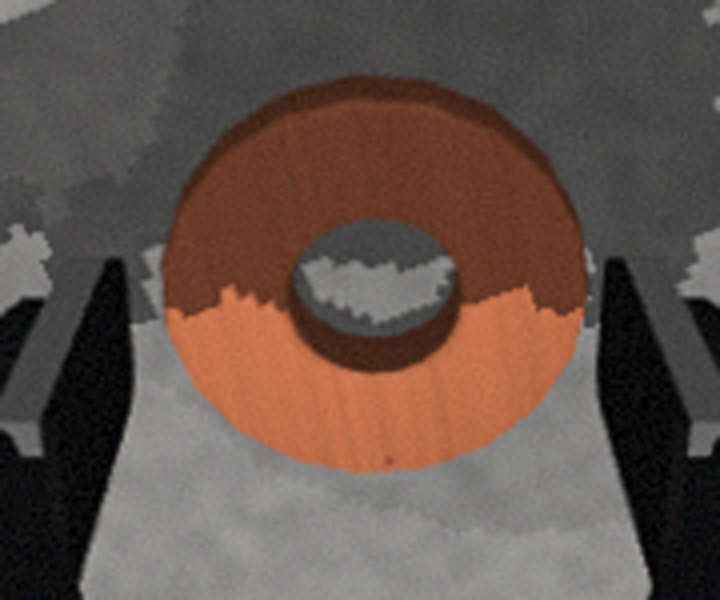

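View pics/d9.png

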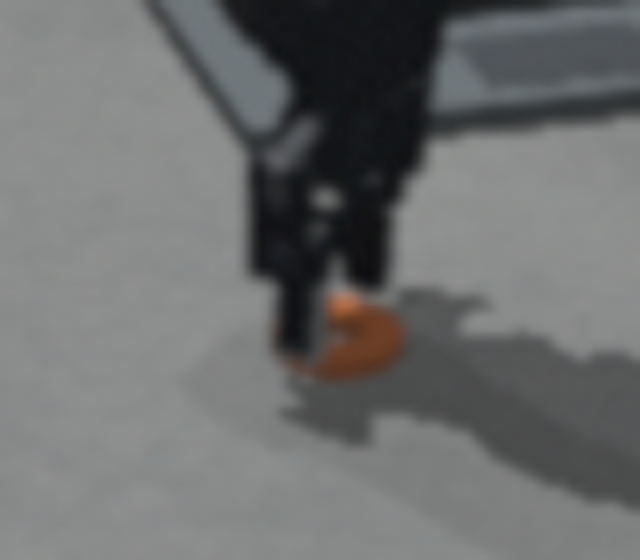

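```bash
python3 -m inch '{"dp":[[0,0,3],[0,0,2],[0,0,0]],"yaw":[0,0,0],"grip":[0.42,0.42,0.42]}'; python3 -m inch '{"dp":[[0,0,2],[0,0,0]],"yaw":[0,0],"grip":[0.42,0.42]}'; python3 -m inch '{"dp":[[0,0,2],[0,0,0]],"yaw":[0,0],"grip":[0.42,0.42]}'
```

```text
time_s: 13.82
tcp_pos: [0.4219, -0.2615, 0.0181]
tcp_rot: [[-0.937, 0.35, -0.0], [0.35, 0.937, 0.0], [0.0, 0.0, -1.0]]
force: [0.1, 0.0, -0.5]
finger_gap: 0.0606
time_s: 14.08
tcp_pos: [0.422, -0.2615, 0.0161]
tcp_rot: [[-0.937, 0.35, -0.0], [0.35, 0.937, 0.0], [0.0, 0.0, -1.0]]
force: [-0.0, -0.6, -0.5]
finger_gap: 0.0606
time_s: 14.32
tcp_pos: [0.422, -0.2615, 0.0141]
tcp_rot: [[-0.937, 0.35, -0.0], [0.35, 0.937, 0.0], [0.0, 0.0, -1.0]]
force: [-0.4, -1.2, 0.3]
finger_gap: 0.0607
```

```bash
python3 -m inch '{"dp":[[0,0,1.5],[0,0,0]],"yaw":[0,0],"grip":[0.42,0.42]}'; python3 -m inch '{"dp":[[0,0,1.5],[0,0,0]],"yaw":[0,0],"grip":[0.42,0.42]}'
```

```text
time_s: 14.58
tcp_pos: [0.4221, -0.2617, 0.0138]
tcp_rot: [[-0.937, 0.35, 0.0], [0.35, 0.937, -0.0], [-0.0, -0.0, -1.0]]
force: [-2.8, 2.9, 10.4]
finger_gap: 0.0605
time_s: 14.82
tcp_pos: [0.4222, -0.2617, 0.0137]
tcp_rot: [[-0.937, 0.35, 0.001], [0.35, 0.937, -0.001], [-0.001, -0.0, -1.0]]
force: [-6.7, 4.7, 25.3]
finger_gap: 0.0607
```

```bash
python3 -m inch '{"dp":[[0,0,-5.5],[0,0,0],[0,0,0],[0,0,0],[0,0,0],[0,0,0]],"yaw":[0,0,0,0,0,0],"grip":[0.42,0.42,-1,-1,-1,-1]}'
python3 - <<'E'
from h import *
s=get_state(); R=np.array(s["tcp_rot"]); print(s["finger_gap"],s["force"])
full=camera("wrist"); im=full[180:330,170:350]; cv2.imwrite("pics/w10.png",cv2.resize(im,None,fx=4,fy=4,interpolation=cv2.INTER_CUBIC))
E
```

```text
time_s: 15.58
tcp_pos: [0.4225, -0.2617, 0.0177]
tcp_rot: [[-0.937, 0.35, 0.001], [0.35, 0.937, -0.0], [-0.001, 0.0, -1.0]]
force: [-2.1, 3.1, 12.9]
finger_gap: 0.0533
0.05328180679628197 [-2.09664431  3.13459674 12.85274708]
```

View pics/w10.png

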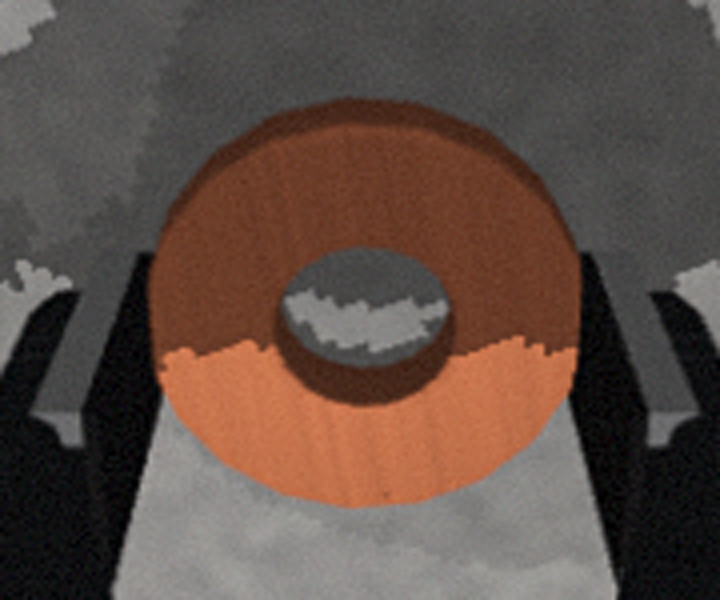

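Run:
```python
from h import *
s=get_state(); R=np.array(s["tcp_rot"])
for p in ((207.5,255),(315.5,255),(261.5,211.25),(261.5,306.75)): print((R.T@(onz("wrist",*p,.010,s)-s["tcp_pos"])*1000).round(1))
print((R.T@(np.array([.586,.044,.15])-s["tcp_pos"])*1000).round(1))
```

```text
[  5.4 -26.3   7.7]
[ 5.4 26.6  7.7]
[28.6  0.1  7.7]
[-25.8   0.2   7.7]
[ -46.4  343.6 -132.2]
```

```bash
python3 -m inch '{"dp":[[0,0,-10],[0,0,-25],[0,0,-35],[0,0,-35],[-5,34,-27],[-5,34,0],[-5,35,0],[-5,35,0],[-5,35,0],[-5,35,0],[-5,35,0],[-5,35,0],[-4,35,0],[-4,30.5,0],[0,0,0],[0,0,0]],"yaw":[0,0,0,0,0,0,0,0,0,0,0,0,0,0,0,0],"grip":[-1,-1,-1,-1,-1,-1,-1,-1,-1,-1,-1,-1,-1,-1,-1,-1]}'
python3 - <<'E'
from h import *
s=get_state(); R=np.array(s["tcp_rot"]); print(s["finger_gap"],s["force"])
print((R.T@(np.array([.586,.044,.15])-s["tcp_pos"])*1000).round(1))
w=camera("wrist"); a=camera("scene");b=camera("side")
cv2.imwrite("pics/w11.png",cv2.resize(w[150:330,160:360],None,fx=3.5,fy=3.5,interpolation=cv2.INTER_CUBIC))
z=lambda i:cv2.resize(i,(400,400),interpolation=cv2.INTER_CUBIC)
cv2.imwrite("pics/m11.png",np.hstack([z(a[170:240,235:305]),z(b[145:215,210:280])]))
E
```

```text
time_s: 17.62
tcp_pos: [0.5866, 0.043, 0.1481]
tcp_rot: [[-0.937, 0.35, -0.002], [0.35, 0.937, -0.0], [0.002, -0.001, -1.0]]
force: [0.8, -0.7, -2.8]
finger_gap: 0.0529
0.05289293920463441 [ 0.79604397 -0.68238947 -2.76233397]
[ 0.9  0.8 -1.9]
```

View pics/w11.png

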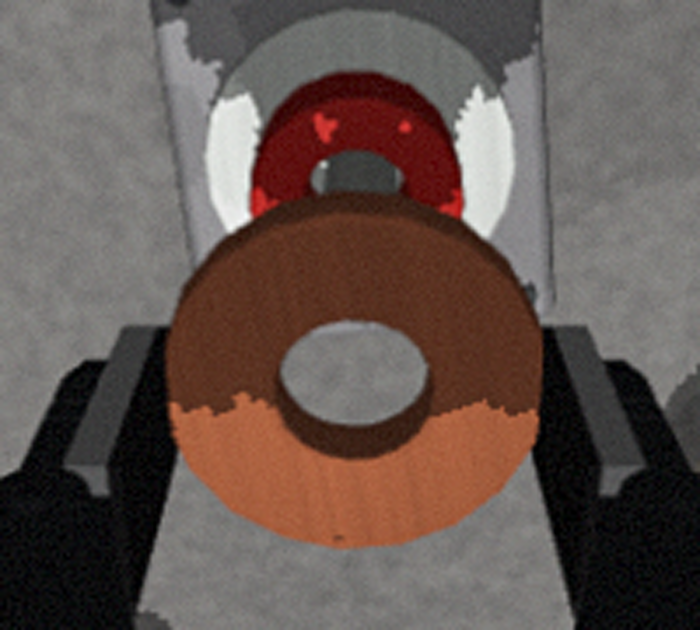

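View pics/m11.png

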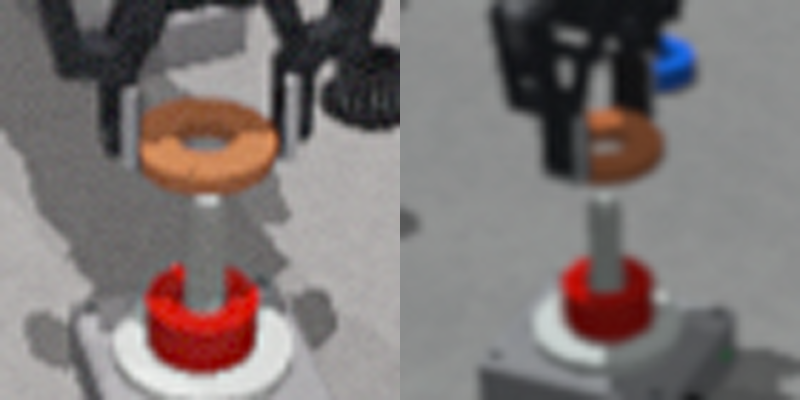

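```bash
python3 -m inch '{"dp":[[0,0,6],[0,0,6],[0,0,5],[0,0,4],[0,0,3],[0,0,0]],"yaw":[0,0,0,0,0,0],"grip":[-1,-1,-1,-1,-1,-1]}'
python3 - <<'E'
from h import *
s=get_state(); R=np.array(s["tcp_rot"]); print(s["finger_gap"],s["force"])
w=camera("wrist")
cv2.imwrite("pics/w12.png",cv2.resize(w[190:330,170:350],None,fx=4,fy=4,interpolation=cv2.INTER_CUBIC))
E
```

```text
time_s: 18.52
tcp_pos: [0.5872, 0.0433, 0.1245]
tcp_rot: [[-0.937, 0.35, -0.0], [0.35, 0.937, 0.0], [0.0, -0.0, -1.0]]
force: [-0.8, 0.2, -1.9]
finger_gap: 0.0525
0.052546807656757066 [-0.76398844  0.24597    -1.90903886]
```

View pics/w12.png

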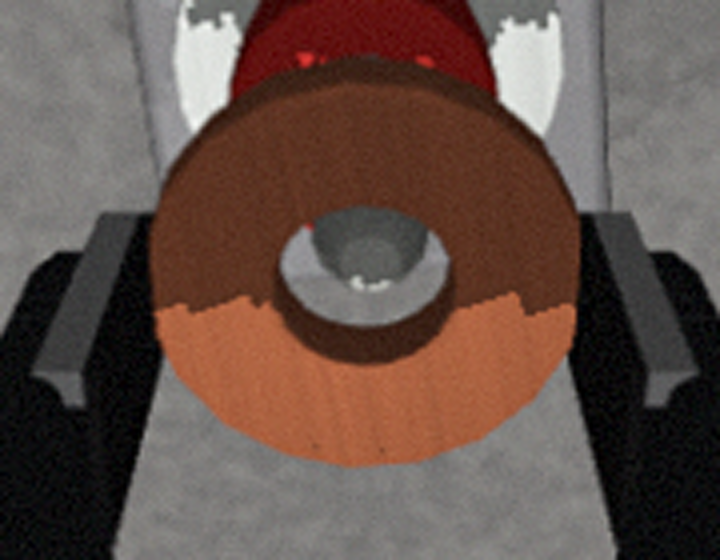

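```bash
python3 -m inch '{"dp":[[0,0,5],[0,0,6],[0,0,6],[0,0,6],[0,0,6],[0,0,5],[0,0,3],[0,0,2],[0,0,1],[0,0,0]],"yaw":[0,0,0,0,0,0,0,0,0,0],"grip":[-1,-1,-1,-1,-1,-1,-1,-1,-1,-1]}';python3 -m inch '{"dp":[[0,0,1],[0,0,1],[0,0,0]],"yaw":[0,0,0],"grip":[-1,-1,-1]}'
```

```text
time_s: 19.82
tcp_pos: [0.5874, 0.0433, 0.0849]
tcp_rot: [[-0.937, 0.35, 0.0], [0.35, 0.937, 0.0], [-0.0, 0.0, -1.0]]
force: [-0.9, -0.1, -2.7]
finger_gap: 0.0529
time_s: 20.2
tcp_pos: [0.5873, 0.0433, 0.0827]
tcp_rot: [[-0.937, 0.35, -0.0], [0.35, 0.937, 0.0], [0.0, 0.0, -1.0]]
force: [0.7, 0.1, -1.9]
finger_gap: 0.0527
```

```bash
python3 -m inch '{"dp":[[0,0,0.7],[0,0,0.5],[0,0,0]],"yaw":[0,0,0],"grip":[-1,-1,-1]}';python3 -m inch '{"dp":[[0,0,0.5],[0,0,0.5],[0,0,0]],"yaw":[0,0,0],"grip":[-1,-1,-1]}'
```

```text
time_s: 20.58
tcp_pos: [0.5874, 0.0433, 0.0819]
tcp_rot: [[-0.937, 0.35, 0.0], [0.35, 0.937, 0.0], [-0.0, 0.0, -1.0]]
force: [-1.1, 0.3, 0.7]
finger_gap: 0.0528
time_s: 20.95
tcp_pos: [0.5875, 0.0433, 0.0818]
tcp_rot: [[-0.937, 0.35, 0.001], [0.35, 0.937, -0.0], [-0.001, 0.0, -1.0]]
force: [-4.0, 0.5, 7.6]
finger_gap: 0.0527
```

```bash
python3 -m inch '{"dp":[[0,0,-1.2],[0,0,0],[0,0,0],[0,0,0],[0,0,-10],[0,0,-25],[0,0,-35],[0,0,-30],[27,15,-8],[27,15,0],[27,15,0],[27,15,0],[27,15,0],[27,15,10],[27,15,15],[27,15,10],[0,0,0],[0,0,0]],"yaw":[0,0,0,0,0,0,0,0,0,0,0,0,0,0,0,0,0,0],"grip":[-1,0.7,0.7,0.7,0.7,0.7,0.7,0.7,0.7,0.7,0.7,0.7,0.6,0.6,0.6,0.6,0.6,0.6]}'
python3 - <<'E'
from h import *
s=get_state(); R=np.array(s["tcp_rot"]); print(s["finger_gap"],s["force"])
w=camera("wrist"); a=camera("scene");b=camera("side")
cv2.imwrite("pics/w13.png",w)
z=lambda i:cv2.resize(i,(400,400),interpolation=cv2.INTER_CUBIC)
cv2.imwrite("pics/m13.png",np.hstack([z(a[185:255,235:305]),z(b[160:230,210:280])]))
E
```

```text
time_s: 23.2
tcp_pos: [0.4279, 0.2313, 0.1556]
tcp_rot: [[-0.937, 0.35, 0.002], [0.35, 0.937, 0.0], [-0.002, 0.001, -1.0]]
force: [1.0, -0.3, 0.1]
finger_gap: 0.0679
0.0679240909433854 [ 1.04780081 -0.25861845  0.08637749]
```

View pics/w13.png

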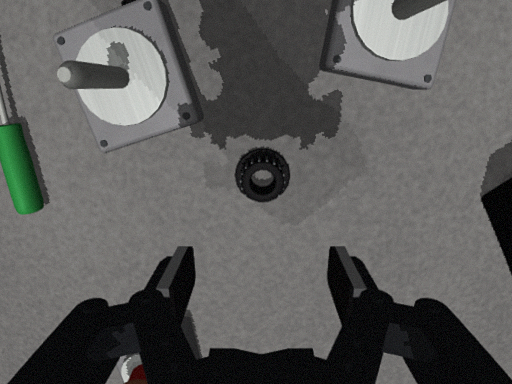

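View pics/m13.png

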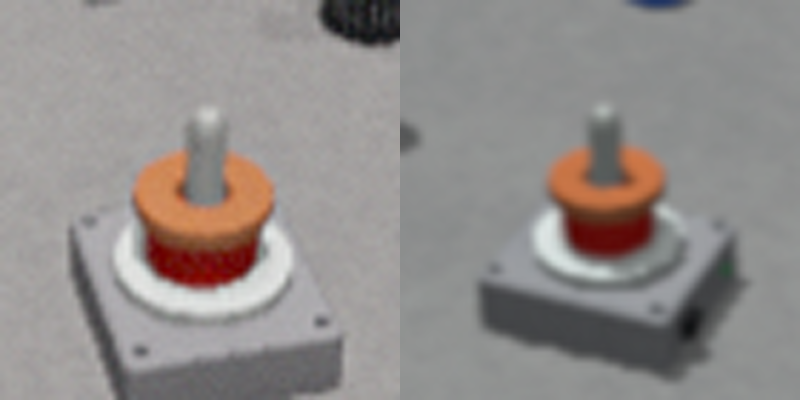

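Disc sits flat on the red spacer around the shaft in both views. Next: measure the retainer near (262,178) in the wrist picture.

Run:
```python
from h import *
im=cv2.imread("pics/w13.png")
cv2.imwrite("pics/w13c.png",cv2.resize(np.clip(im[140:210,225:300].astype(float)*2,0,255).astype(np.uint8),None,fx=8,fy=8,interpolation=cv2.INTER_CUBIC))
```

```text
(no output)
```

View pics/w13c.png

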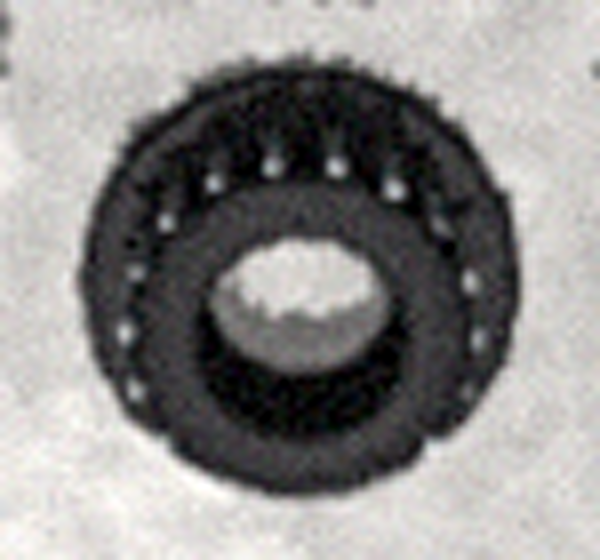

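Run:
```python
from h import *
s=get_state(); R=np.array(s["tcp_rot"])
w=onz("wrist",262.9,182.4,.026,s); print(w,(R.T@(w-s["tcp_pos"])*1000).round(1))
for p in ((235.2,175),(289.8,175),(262.5,147.8)):print((R.T@(onz("wrist",*p,.006,s)-s["tcp_pos"])*1000).round(1))
```

```text
[0.42366067 0.23445315 0.026     ] [  5.6   1.6 129.4]
[  6.7 -23.9 149.4]
[  6.7  26.6 149.5]
[ 32.1   1.3 149.4]
```

```bash
python3 -m inch '{"dp":[[3,1.4,20],[2.8,0,30],[0,0,30],[0,0,30],[0,0,15],[0,0,3.5],[0,0,0],[0,0,0],[0,0,0],[0,0,0],[0,0,0],[0,0,0]],"yaw":[0,0,0,0,0,0,0,0,0,0,0,0],"grip":[0.6,0.6,0.6,0.6,0.6,0.6,0.6,-1,-1,-1,-1,-1]}'
python3 - <<'E'
from h import *
s=get_state(); print(s["tcp_pos"],s["finger_gap"])
w=camera("wrist"); c=w[200:320,195:325].astype(float)*2
cv2.imwrite("pics/w14.png",cv2.resize(np.clip(c,0,255).astype(np.uint8),None,fx=5,fy=5,interpolation=cv2.INTER_CUBIC))
E
```

```text
time_s: 24.85
tcp_pos: [0.4231, 0.235, 0.0274]
tcp_rot: [[-0.937, 0.35, 0.002], [0.35, 0.937, 0.001], [-0.002, 0.001, -1.0]]
force: [-1.8, -0.7, 6.0]
finger_gap: 0.0349
[0.42307612 0.23504506 0.02741222] 0.03492489795454632
```

View pics/w14.png

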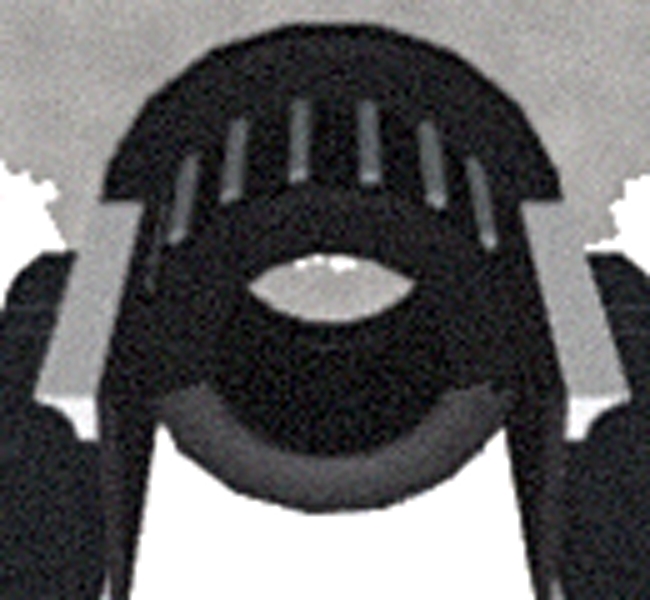

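Run:
```python
from h import *
s=get_state(); R=np.array(s["tcp_rot"])
for p in ((261.4,250.4),(261.4,291.4),(261.4,302.4)): print((R.T@(onz("wrist",*p,.026,s)-s["tcp_pos"])*1000).round(1))
print((R.T@(np.array([.586,.044,.162])-s["tcp_pos"])*1000).round(1))
```

```text
[11.6  0.1  1.4]
[-11.3   0.1   1.5]
[-18.    0.1   1.5]
[-219.7 -121.7 -134.3]
```

```bash
python3 -m inch '{"dp":[[0,0,-10],[0,0,-25],[0,0,-35],[0,0,-35],[-22,-12,-29],[-28,-16,0],[-28,-16,0],[-28,-16,0],[-28,-16,0],[-28,-16,0],[-28,-16,0],[-30,-14,0],[0,0,0],[0,0,0]],"yaw":[0,0,0,0,0,0,0,0,0,0,0,0,0,0],"grip":[-1,-1,-1,-1,-1,-1,-1,-1,-1,-1,-1,-1,-1,-1]}'
python3 - <<'E'
from h import *
s=get_state(); R=np.array(s["tcp_rot"]); print(s["finger_gap"],s["force"])
print((R.T@(np.array([.586,.044,.15])-s["tcp_pos"])*1000).round(1))
a=camera("scene");b=camera("side")
z=lambda i:cv2.resize(i,(400,400),interpolation=cv2.INTER_CUBIC)
cv2.imwrite("pics/m15.png",np.hstack([z(a[165:235,235:305]),z(b[140:210,210:280])]))
E
```

```text
time_s: 26.65
tcp_pos: [0.5848, 0.0437, 0.1603]
tcp_rot: [[-0.937, 0.35, -0.001], [0.35, 0.937, 0.001], [0.001, 0.0, -1.0]]
force: [-0.2, -0.8, -1.3]
finger_gap: 0.0352
0.03523611691212987 [-0.24768999 -0.76894984 -1.3214169 ]
[-1.1  0.7 10.3]
```

View pics/m15.png

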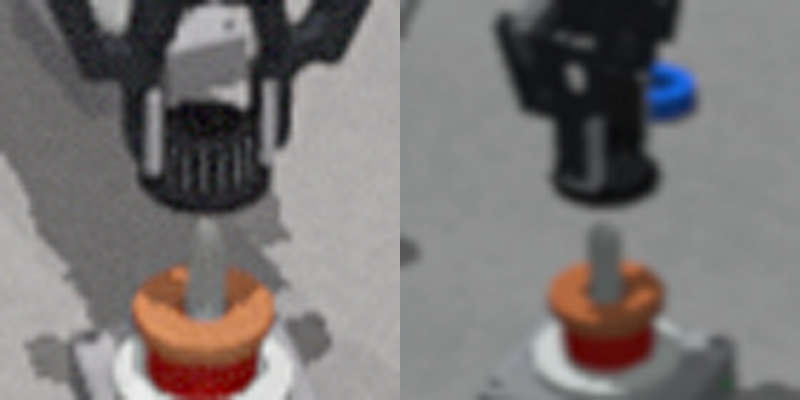

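```bash
python3 -m inch '{"dp":[[-0.8,0.6,4],[0,0,6],[0,0,6],[0,0,6],[0,0,5],[0,0,2],[0,0,0]],"yaw":[0,0,0,0,0,0,0],"grip":[-1,-1,-1,-1,-1,-1,-1]}'
python3 - <<'E'
from h import *
s=get_state(); R=np.array(s["tcp_rot"]); print(s["tcp_pos"],s["finger_gap"],s["force"])
print((R.T@(np.array([.586,.044,.15])-s["tcp_pos"])*1000).round(1))
w=camera("wrist"); c=w[200:320,195:325].astype(float)*2
cv2.imwrite("pics/w16.png",cv2.resize(np.clip(c,0,255).astype(np.uint8),None,fx=5,fy=5,interpolation=cv2.INTER_CUBIC))
E
```

```text
time_s: 27.62
tcp_pos: [0.5863, 0.0436, 0.1312]
tcp_rot: [[-0.937, 0.35, -0.0], [0.35, 0.937, 0.0], [0.0, 0.0, -1.0]]
force: [0.6, -0.2, -0.4]
finger_gap: 0.0349
[0.5863325  0.04358895 0.13116384] 0.03491354380585668 [ 0.55161955 -0.19846251 -0.37986218]
[  0.5   0.3 -18.8]
```

View pics/w16.png

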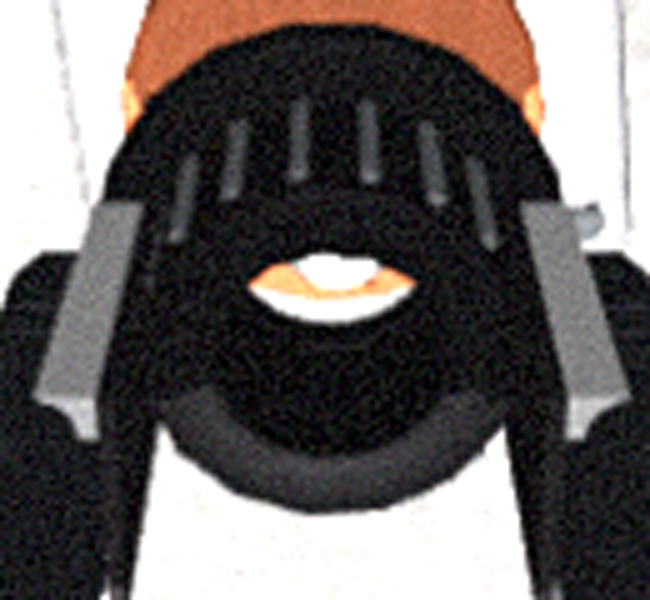

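```bash
python3 -m inch '{"dp":[[0,0,4],[0,0,5],[0,0,5],[0,0,5],[0,0,4],[0,0,2.5],[0,0,1.5],[0,0,1],[0,0,0]],"yaw":[0,0,0,0,0,0,0,0,0],"grip":[-1,-1,-1,-1,-1,-1,-1,-1,-1]}';python3 -m inch '{"dp":[[0,0,0.7],[0,0,0.6],[0,0,0]],"yaw":[0,0,0],"grip":[-1,-1,-1]}'
```

```text
time_s: 28.8
tcp_pos: [0.5865, 0.0436, 0.1033]
tcp_rot: [[-0.937, 0.35, 0.0], [0.35, 0.937, 0.0], [-0.0, 0.0, -1.0]]
force: [-0.6, -0.2, -0.3]
finger_gap: 0.0351
time_s: 29.18
tcp_pos: [0.5864, 0.0436, 0.102]
tcp_rot: [[-0.937, 0.35, -0.0], [0.35, 0.937, 0.0], [0.0, 0.0, -1.0]]
force: [-0.1, 0.1, -1.1]
finger_gap: 0.0352
```

```bash
python3 -m inch '{"dp":[[0,0,0.6],[0,0,0.5],[0,0,0]],"yaw":[0,0,0],"grip":[-1,-1,-1]}';python3 -m inch '{"dp":[[0,0,0.5],[0,0,0.5],[0,0,0]],"yaw":[0,0,0],"grip":[-1,-1,-1]}'
```

```text
time_s: 29.55
tcp_pos: [0.5865, 0.0436, 0.1015]
tcp_rot: [[-0.937, 0.35, 0.001], [0.35, 0.937, 0.0], [-0.0, 0.0, -1.0]]
force: [-2.2, 0.8, 5.1]
finger_gap: 0.0347
time_s: 29.92
tcp_pos: [0.5865, 0.0437, 0.1014]
tcp_rot: [[-0.937, 0.35, 0.001], [0.35, 0.937, -0.0], [-0.001, 0.0, -1.0]]
force: [-4.6, -0.3, 10.2]
finger_gap: 0.0349
```

Contact at TCP z = 0.1014, exactly the expected home height. Release and retreat.

```bash
python3 -m inch '{"dp":[[0,0,-1.5],[0,0,0],[0,0,0],[0,0,0],[0,0,-10],[0,0,-25],[0,0,-35],[0,0,-30],[0,0,0],[0,0,0]],"yaw":[0,0,0,0,0,0,0,0,0,0],"grip":[-1,0.6,0.6,0.6,0.6,0.6,0.6,0.6,0.6,0.6]}'
python3 - <<'E'
from h import *
a=camera("scene");b=camera("side")
z=lambda i:cv2.resize(i,(400,400),interpolation=cv2.INTER_CUBIC)
cv2.imwrite("pics/m17.png",np.hstack([z(a[185:255,235:305]),z(b[160:230,210:280])]))
cv2.imwrite("pics/s17.png",a)
for n,p in (("blue",(142.5,294.9)),):
    pass
for name,im in (("scene",a),("side",b)):
    im0=cv2.imread(f"pics/{name}0.png")
    d=np.abs(im.astype(int)-im0).max(2)
    rois={"scene":dict(blue=(143,295),cruc=(333,262),vial=(249,300)),"side":dict(blue=(255,156),cruc=(189,217),vial=(201,173))}[name]
    for k,(x,y) in rois.items(): print(name,k,np.percentile(d[y-20:y+20,x-15:x+15],[50,95,99]))
E
```

```text
time_s: 31.18
tcp_pos: [0.5862, 0.0436, 0.201]
tcp_rot: [[-0.937, 0.35, -0.0], [0.35, 0.937, 0.0], [0.0, -0.0, -1.0]]
force: [-0.1, 0.1, -0.1]
finger_gap: 0.0688
scene blue [10. 15. 18.]
scene cruc [10. 14. 20.]
scene vial [10.   15.   19.01]
side blue [  7. 100. 118.]
side cruc [ 7. 10. 10.]
side vial [7. 8. 8.]
```

View pics/m17.png

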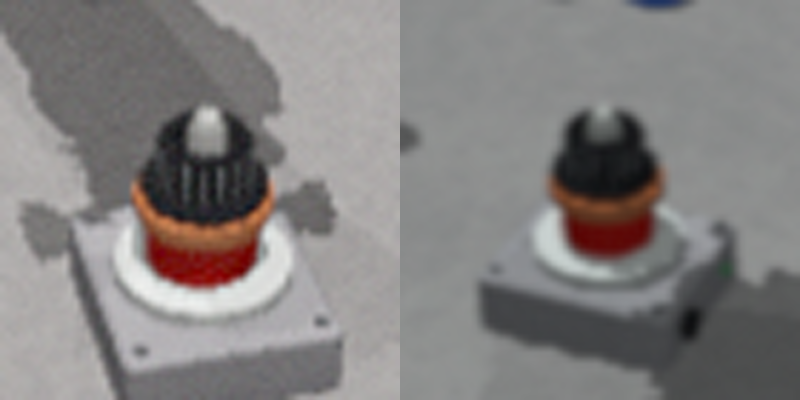

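View pics/s17.png

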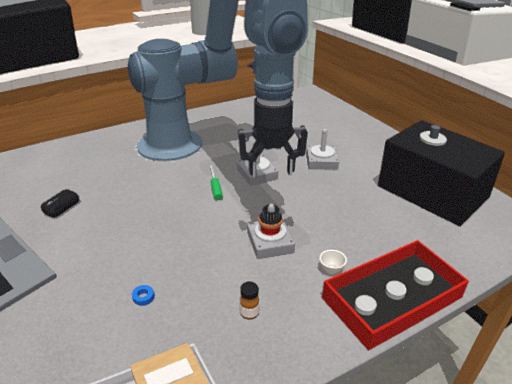

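The stack (270,225 in the scene picture) is complete and flat. The blue spacer (143,295), the crucible (333,262) and the jar (249,300) look unmoved. The gripper is clear of everything. The large side-view change in the blue region comes from the nearby gripper or copper disc in the crop, because the scene view shows no change there.

```bash
python3 -c "
from station import hand_in
print(hand_in())"
```

```text
the job is handed in; nothing more can be done
None
```

I loaded the rightmost of the three look-alike spinners with the red spacer, then the copper disc, then the retainer flange down. Each part was lowered down the shaft until I felt contact, then let go. The job was handed in at about 31 s, with the arm about 10 cm above the stack and touching nothing.

**Seating:** each part made contact within 0.2 mm of its expected height. The tool (TCP) stood at 65.8 mm for the spacer, 81.8 mm for the disc and 101.4 mm for the retainer. Forces stayed low. The highest reading was about 25 N, when I felt for the bench with the fingertips before gripping the disc; seating the parts took at most about 12 N.

**Final pictures:** both fixed cameras show the stack flat and complete, with the shaft tip showing in the retainer.

**Bystanders:** the blue spacer, crucible and amber jar show no change in the scene camera.

**Disagreements:**
- **Blue spacer, side view:** the difference check showed a large change around the blue spacer. I put it down to the gripper being in that crop, but did not look at the crop itself to confirm.
- **Shaft position:** the cameras disagreed by 2 to 3 mm on where the shaft is. I split the difference, and nothing jammed.
- **Finger opening:** while gripping, the finger reading was about 3 mm under each part's true width.

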